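# Touch off on the earthing pad

## Task

Discharge the gripper before board work: with the fingertips, lightly touch the round brass pad on the earthing box and stay in contact for two seconds. Then withdraw from it, press the green key fully down to log the check, and come away so that it springs back. Do not touch the red key or its box, do not shift, tip or lift any box, and leave the loose parts round about where they are.

Things in the scene. Friction and masses are not known exactly. Their poses are not given: they have to be found in the camera images.
- earth_box: earthing box: grey with a yellow top edged by green bars and a round brass pad in the middle; 80 mm square and 42 mm high, on rubber feet, about 0.8 kg, standing loose on the bench; origin at the centre of its underside; a 15 mm cable stub sticks out of the side that its +x axis points to, away from the robot
- earth_pad_top (a point): centre of the top face of the brass pad (42 mm across, flat), 58 mm above the bench, standing 13 mm proud of its collar; moves with the pad
- earth_pad (a joint): brass pad, a sprung plunger going straight down. Value in m: 0 up, 0.008 at its stop; about 1.2 N starts it moving, about 7 N pushes it to the stop. A touch counts from 0.5 N; more than 20 N is too hard
- green_box: box with the round green key on top: grey; 80 mm square and 42 mm high, on rubber feet, about 0.8 kg, standing loose on the bench; origin at the centre of its underside; a 15 mm cable stub sticks out of the side that its +x axis points to, away from the robot
- green_key_top (a point): centre of the top face of the green key (34 mm across, flat), 58 mm above the bench; moves with the key
- green_key (a joint): green key, going straight down. Value in m: 0 up, 0.006 fully down; it springs back by itself; about 1.2 N starts it moving, about 5 N holds it fully down. More than 20 N is too hard
- red_box: box with the round red key on top, to be left alone: otherwise the same as the green one; 80 mm square and 42 mm high, on rubber feet, about 0.8 kg, standing loose on the bench; origin at the centre of its underside; a 15 mm cable stub sticks out of the side that its +x axis points to, away from the robot
- red_key (a joint): red key, to be left alone. Value in m: 0 up, 0.006 fully down; it springs back by itself; about 1.2 N starts it moving, about 5 N holds it fully down
- board: loose green control board lying flat, 100x235x14 mm, long along its y; origin under its centre; leave alone
- jar: loose white jar with a green cap, 45 mm across, 26 mm high; origin under its centre; leave alone
- heatsink: loose white-grey finned heat-sink block, 25x40x20 mm; origin under its centre; leave alone
- tape: loose roll of black tape lying flat, 51 mm across, 19 mm high; origin under its centre; leave alone

How it is judged (in metres and radians):
On the way, in this order (a step that is already met when the one before it is completed fails the run):
1. the fingers touch the brass pad with more than 0.5 N for 1.5 s without a break (contact force between the fingers and earth_pad above 0.5 N), for 1.5 s.
2. the fingers are off the brass pad and have pressed the green key down by more than 4.5 mm of its 6 mm (contact force between the fingers and green_key above 0.5 N and value of joint green_key above 0.0045 m and contact force between the fingers and earth_pad below 0.1 N and value of joint earth_pad below 0.001 m), for 0.1 s.
At the end, for the whole second after the job is handed in: The pad and both keys are up again (within 1 mm), the three boxes stand still and level within 15 mm of where they were, and the board, jar, heat-sink and tape are within 8 mm of where they were (value of joint each of earth_pad, green_key, red_key below 0.001 m and distance of each of earth_box, green_box, red_box from where it was at the start of the episode below 0.015 m and angle between each of earth_box, green_box, red_box's own z axis and vertical below 0.08 rad and linear speed of each of earth_box, green_box, red_box below 0.02 m/s and distance of each of board, jar, heatsink, tape from where it was at the start of the episode below 0.008 m); the robot touches nothing.
It fails at once if the earthing box or green-key box, pad and key included, is loaded by the robot with more than 20 N (contact force between any of the fingers, the arm and earth_box above 20 N or contact force between any of the fingers, the arm and green_box above 20 N).
It fails at once if the robot touches the red key or its box, or the red key goes down (contact force between any of the fingers, the arm and red_box above 0.3 N or value of joint red_key above 0.0015 m).
It fails at once if the board, jar, heat-sink or tape is moved by more than 8 mm (distance of any of board, jar, heatsink, tape from where it was at the start of the episode above 0.008 m).
It fails at once if a box is lifted by 6 mm, tipped by 0.15 rad, or shifted by 15 mm (height (world z) of any of earth_box, green_box, red_box above 0.006 m or angle between any of earth_box, green_box, red_box's own z axis and vertical above 0.15 rad or distance of any of earth_box, green_box, red_box from where it was at the start of the episode above 0.015 m).
It also fails if it takes over 48 s, if anything falls off the work surface, if the arm or the gripper's body presses on something with over 40 N, if the wrist force passes 120 N, or if a joint passes its speed limit or range.

## Robot

A 6-joint arm with a two-finger parallel gripper is mounted at the origin on a cart in front of the work surface, level with it; the furniture and walls round the work are solid. World frame = base frame: x ahead of the robot, y to its left, z up, the work surface at z = 0. Lengths are in m, angles in degrees, forces in N, time in s.
With the tool pointing down it reaches from about 0.35 to 0.875 m from the base axis. Payload 4.2 kg.
Tool frame: the origin (TCP) lies on the centre line of the jaws, within the pads' length; the fingertips stand tip_reach ahead of it and the grasp point (between the pads) is the TCP (tip_reach is the distance from the TCP to the fingertips, in m); z points along the fingers, y is the line along which they close (so a half turn about z gives the same grasp; the last joint's range is limited). The gripper opens to 87 mm and grips with 3 to 60 N. Pads are 19 mm wide; open, the fingers measure 117 mm over their backs; the gripper's body (75 mm by 190 mm) begins 51 mm behind the grasp point.
Start: joints at [83.801, 22.042, 0.453, 0, -68.411, -14.817], TCP at [0.224, 0.583, 0.214] pointing down, gripper open.
Joint ranges: [-179.83, 179.83], [-69.29, 118.12], [-61.27, 80.66], [-181.25, 117.63], [-171.15, -9.14], [-177.46, 177.46]. Speed limits (degrees/s): [159.86, 159.86, 180, 180, 180, 180].

## Interface

Orientations are given as a 3x3 rotation matrix whose columns are the frame's x, y, z axes.
In Python, from station import sense, capture, finish_job, tip_reach gives the robot as it stands.
- The arm moves only by the tool arm_command, never from a script. Its argument "deltas" is a list of rows, each a list of 7 numbers: the turn, a rotation vector about the tool's x, y, z in rad, then the shift along the tool's x, y, z in cm, then the closure, from -1 (fully open) to 1 (shut), so that 0 is half open. In form: [[rx, ry, rz, dx, dy, dz, hand], ...]. A call has 1 to 8 rows; each row is the pose to reach, as a shift and turn from the pose commanded when the call began, along the tool's axes at that moment; what a row does not reach only later rows make up. A row lasts 1/12 s, in which the tool goes at most 41.7 mm and 7.16 degrees, less where a joint would pass 70% of its speed; a pose out of reach is approached as far as the arm can. A call with a gripper value outside its range is refused whole. The fingers move at their own pace and stop on an object; the grip force is fixed at half the most. Time passes only in rows, so rows that repeat a pose let the fingers close. It gives the time, the measured TCP pose, the force, the opening and the grip force at its end, in the units of the state.
- sense(): the state, without advancing time (a new reading comes with each control period).
- capture(name): name is "scene" or "top"; returns a dict with "pixels" (400x640x3 uint8, blue, green, red), "fovy" (degrees; the focal length in pixels is half the picture's height over the tangent of half this angle, whatever the lens; pixels are square), "cx", "cy" (the principal point, pixels), "rvec" (rotation vector, rad) and "tvec" (3), from world to camera coordinates, as OpenCV has them. Camera axes: x right, y down, z forward; pixel columns grow to the right and rows downward; lengths in m; the calibration is good to about 2 mm. A picture is of the moment at which its call begins. There is no depth.
- finish_job(): hands the job in; it is judged then, once.
The state is a dict: "time_s": time; "joints": joint angles; "joint_velocities": joint speeds; "effort": joint torques, N m; "tcp_pos": TCP position; "ee_rot": TCP orientation; "wrist_force": force on the tool from outside, world axes, zero at the start; "moment": the same for the moment, N m; "gripper_width": opening from 0.0 (shut) to 1.0 (fully open); "gripper_force": force on a finger pad.
Only numpy, scipy, OpenCV 4.12 (cv2) and the standard library are available. Lean on these libraries where they do the work, as an engineer would, in place of code of your own. Each camera call takes 0.05 s, during which the arm holds its last target. There are 200 camera calls.

## Working session

There is one attempt and no reset: what is moved stays moved. The work goes in short steps, Python scripts to look and compute and a tool call to move; the robot and the scene stay as the last step left them, time stands still between calls to the robot, and variables do not carry over. Pictures are saved under pics/ and viewed, at most 10 in all, crops included, and the job is handed in when it is done.

Besides the shell and the picture viewer there is one more tool, called after "Request:" by a JSON object that holds its "method" and its "body". arm_command: Moves the arm, as the interface text tells. Its arguments: {"type":"object","properties":{"deltas":{"type":"array"}},"required":["deltas"]}

```bash
mkdir -p pics
python3 - <<'E'
from station import *
import cv2,pickle
import numpy as np
for n in("scene","top"):
    c=capture(n); cv2.imwrite(f"pics/{n}0.png",c["pixels"]); pickle.dump(c,open(n+".pkl","wb"))
    R=cv2.Rodrigues(np.array(c["rvec"]))[0]; print(n,c["fovy"],c["cx"],c["cy"],(-R.T@np.array(c["tvec"]).ravel()).round(3),R.round(2).tolist(), [k for k in c])
s=sense();print(s["time_s"],s["tcp_pos"],s["ee_rot"],s["wrist_force"],tip_reach)
E
```

```text
scene 46.616927371823486 304.9170081413218 198.14005863262125 [-0.172 -0.356  0.952] [[0.44, -0.9, -0.02], [-0.68, -0.32, -0.66], [0.58, 0.3, -0.75]] ['pixels', 'fovy', 'cx', 'cy', 'rvec', 'tvec']
top 56.77824770991446 315.1550642577996 195.86597900911374 [0.424 0.024 1.127] [[0.02, -1.0, 0.03], [-1.0, -0.02, -0.08], [0.09, -0.03, -1.0]] ['pixels', 'fovy', 'cx', 'cy', 'rvec', 'tvec']
0.1 [0.22394917 0.5829186  0.21318242] [[ 9.33414585e-01 -3.58799187e-01 -5.96436855e-04]
 [-3.58799669e-01 -9.33412792e-01 -1.83233131e-03]
 [ 1.00717196e-04  1.92432612e-03 -9.99998143e-01]] [1.10318113 1.01196036 0.51907319] 0.019
```

View pics/scene0.png

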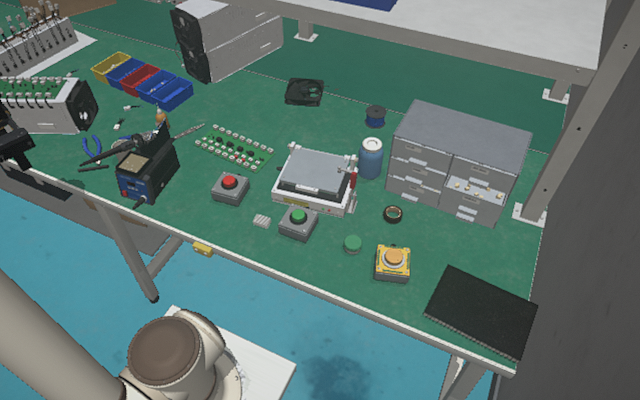

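View pics/top0.png

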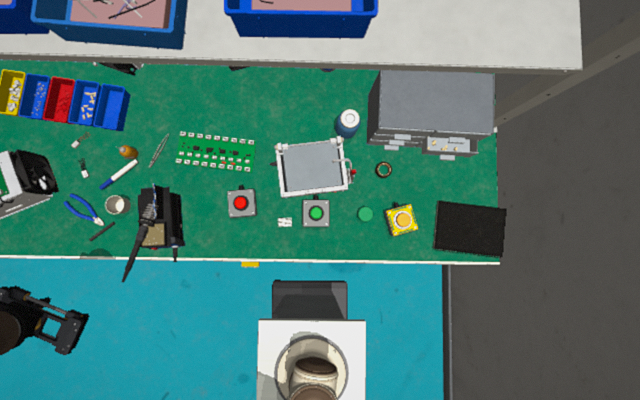

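The scene view shows the earth pad at about (394,257), green key (298,216) and red key (229,182). In the top view they are at (403,220), (316,213) and (240,203). The jar is just left of the earth box, the heat-sink lies between red and green, and a white frame stands behind the green box.

```bash
cat > h.py <<'E'
import cv2,pickle,numpy as np
def load(n):
    c=pickle.load(open(n+".pkl","rb"));f=200/np.tan(np.radians(c["fovy"])/2)
    K=np.array([[f,0,c["cx"]],[0,f,c["cy"]],[0,0,1]]);R=cv2.Rodrigues(np.array(c["rvec"]))[0];t=np.array(c["tvec"]).reshape(3,1)
    return c["pixels"],K,R,t
def ray(v,px,z):
    _,K,R,t=v;C=(-R.T@t).ravel();d=R.T@np.linalg.inv(K)@[px[0],px[1],1];return C+d*(z-C[2])/d[2]
def blob(v,lo,hi,near,r):
    h=cv2.cvtColor(v[0],cv2.COLOR_BGR2HSV);m=cv2.inRange(h,lo,hi)
    k=np.zeros_like(m);cv2.circle(k,near,r,255,-1);m&=k
    n,l,s,c=cv2.connectedComponentsWithStats(m);i=1+s[1:,4].argmax();return c[i],s[i]
def tri(a,p,b,q):
    X=cv2.triangulatePoints(a[1]@np.hstack(a[2:]),b[1]@np.hstack(b[2:]),np.array(p,float),np.array(q,float)).ravel();return X[:3]/X[3]
E
python3 - <<'E'
from h import *
S,T=load("scene"),load("top")
for n,s,t in(("pad",(394,257),(403,220)),("green",(298,216),(316,213)),("red",(229,182),(240,203))):
    for v,p in((S,s),(T,t)): print(n,cv2.cvtColor(v[0],cv2.COLOR_BGR2HSV)[p[1],p[0]])
R={"pad":((8,100,100),(19,255,255)),"green":((55,140,90),(75,255,255)),"red":((0,150,90),(6,255,255))}
for n,s,t in(("pad",(394,257),(403,220)),("green",(298,216),(316,213)),("red",(229,182),(240,203))):
    a,sa=blob(S,*R[n],s,16);b,sb=blob(T,*R[n],t,14)
    print(n,a.round(1),sa,b.round(1),sb,tri(S,a,T,b).round(4),ray(S,a,.058).round(4),ray(T,b,.058).round(4))
for n,p in dict(jar=(366,214),tape=(384,170),heat=(285,222),frameL=(280,195),frameR=(347,187)).items():print(n,ray(T,p,.02).round(3))
a=cv2.resize(S[0][140:300,170:430],None,fx=3,fy=3,interpolation=2);cv2.imwrite("pics/s1.png",a)
a=cv2.resize(T[0][120:250,210:440],None,fx=3.4,fy=3.4,interpolation=2);cv2.imwrite("pics/t1.png",a)
E
```

```text
pad [ 18 131 213]
pad [ 23 190 239]
green [ 68 126 160]
green [ 67 187 198]
red [  1 173 204]
red [  2 237 241]
pad [393.6 255.9] [385 248  18  17 218] [398.6 218.4] [396 213   9  13  21] [ 0.4582 -0.2562  0.0422] [ 0.4496 -0.2609  0.058 ] [ 0.4548 -0.2468  0.058 ]Traceback (most recent call last):
  File "<stdin>", line 7, in <module>
  File "h.py", line 11, in blob
    n,l,s,c=cv2.connectedComponentsWithStats(m);i=1+s[1:,4].argmax();return c[i],s[i]
                                                    ~~~~~~~~~~~~~~^^
ValueError: attempt to get argmax of an empty sequence
```

Run:
```python
from h import *
S,T=load("scene"),load("top")
a=cv2.resize(S[0][140:300,170:430],None,fx=3,fy=3,interpolation=cv2.INTER_NEAREST);cv2.imwrite("pics/s1.png",a)
a=cv2.resize(T[0][120:250,210:440],None,fx=3.4,fy=3.4,interpolation=cv2.INTER_NEAREST);cv2.imwrite("pics/t1.png",a)
H=cv2.cvtColor(T[0],cv2.COLOR_BGR2HSV);print(H[220,386:422].tolist())
R={"pad":(((8,100,100),(22,170,255)),((8,100,100),(26,215,255))),"green":(((60,90,110),(75,255,255)),((55,120,140),(75,255,255))),"red":(((0,130,120),(6,255,255)),)*2}
for n,s,t in(("pad",(394,257),(403,220)),("green",(298,216),(316,213)),("red",(229,182),(240,203))):
    a,sa=blob(S,*R[n][0],s,14);b,sb=blob(T,*R[n][1],t,13)
    print(n,a.round(1),sa,b.round(1),sb,tri(S,a,T,b).round(4),ray(S,a,.058).round(4),ray(T,b,.058).round(4))
for n,p in dict(jar=(366,214),tape=(384,170),heat=(285,222),frameL=(280,195),frameR=(347,187)).items():print(n,ray(T,p,.02).round(3))
```

```text
[[81, 77, 53], [135, 18, 56], [19, 98, 94], [32, 163, 138], [42, 145, 176], [31, 170, 187], [26, 255, 246], [21, 95, 240], [116, 16, 243], [110, 11, 206], [16, 144, 147], [19, 213, 227], [22, 193, 243], [23, 188, 241], [23, 188, 240], [22, 188, 239], [22, 190, 239], [23, 190, 239], [23, 189, 239], [23, 189, 239], [22, 187, 240], [22, 188, 239], [23, 196, 240], [22, 191, 238], [17, 110, 228], [23, 62, 221], [27, 254, 241], [27, 255, 227], [41, 128, 157], [47, 127, 155], [77, 176, 113], [81, 226, 123], [79, 193, 128], [80, 220, 125], [80, 208, 125], [80, 203, 123]]
pad [393.7 255.6] [385 248  18  17 236] [403.  219.4] [396 213  16  14 157] [ 0.4522 -0.2605  0.0555] [ 0.4506 -0.2608  0.058 ] [ 0.4521 -0.2597  0.058 ]
green [297.9 214.1] [292 209  13  11 109] [315.9 212.5] [311 207  11  11  95] [ 0.4679 -0.006   0.0559] [ 0.4663 -0.0067  0.058 ] [ 0.468  -0.0063  0.058 ]
red [228.5 180. ] [223 176  12   9  89] [239.8 202.3] [234 197  12  12 114] [0.4935 0.2139 0.0558] [0.4918 0.2126 0.058 ] [0.4936 0.2132 0.058 ]
jar [ 0.468 -0.158  0.02 ]
tape [ 0.602 -0.212  0.02 ]
heat [0.44  0.084 0.02 ]
frameL [0.52  0.101 0.02 ]
frameR [ 0.548 -0.1    0.02 ]
```

View pics/s1.png

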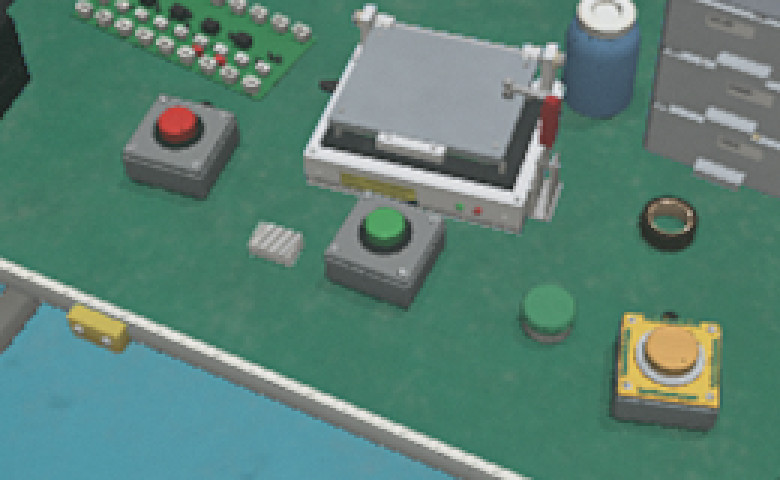

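View pics/t1.png

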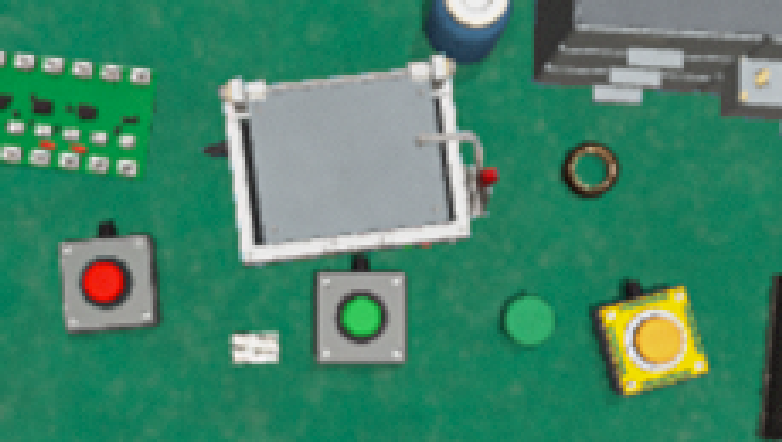

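Both views agree within 2 mm: pad at (0.4515,-0.260,0.058) and green key at (0.467,-0.0065,0.058). The white frame starts at x≈0.52, so I'll keep the gripper's long side along y. First move: raise, square the yaw and close the fingers.

Request:
{"method": "arm_command", "body": {"deltas": [[0,0,-0.04,0,0,-1,1],[0,0,-0.09,0,0,-2.5,1],[0,0,-0.14,0,0,-4,1],[0,0,-0.19,0,0,-5.5,1],[0,0,-0.24,0,0,-7,1],[0,0,-0.29,0,0,-8,1],[0,0,-0.33,0,0,-8.5,1],[0,0,-0.367,0,0,-9,1]]}}

```text
time_s: 0.77
tcp_pos: [0.224, 0.5834, 0.3044]
ee_rot: [[1.0, 0.002, -0.0], [0.002, -1.0, -0.0], [-0.0, 0.0, -1.0]]
wrist_force: [0.2, -0.6, 0.1]
gripper_width: 0.48
gripper_force: 0.0
```

Request:
{"method": "arm_command", "body": {"deltas": [[0,0,0,2,1,0,1],[0,0,0,5,3,0,1],[0,0,0,8,5.5,0,1],[0,0,0,11,8.5,0,1],[0,0,0,14,11.5,0,1],[0,0,0,16.5,14.5,0,1],[0,0,0,18.5,17.5,0,1],[0,0,0,20,20.5,0,1]]}}

```text
time_s: 1.43
tcp_pos: [0.4253, 0.3765, 0.3033]
ee_rot: [[1.0, -0.001, -0.001], [-0.001, -1.0, -0.001], [-0.001, 0.001, -1.0]]
wrist_force: [-0.3, 0.2, 0.4]
gripper_width: 0.006
gripper_force: 0.0
```

Request:
{"method": "arm_command", "body": {"deltas": [[0,0,0,0.5,3,0,1],[0,0,0,1,6,0,1],[0,0,0,1.5,9.5,0,1],[0,0,0,2,13,0,1],[0,0,0,2.3,16.5,0,1],[0,0,0,2.5,20,0,1],[0,0,0,2.7,23.5,0,1],[0,0,0,2.7,27,0,1]]}}

```text
time_s: 2.1
tcp_pos: [0.4508, 0.1067, 0.3038]
ee_rot: [[1.0, 0.0, -0.001], [0.0, -1.0, -0.0], [-0.001, 0.0, -1.0]]
wrist_force: [1.5, -0.0, -0.1]
gripper_width: 0.005
gripper_force: 0.0
```

Request:
{"method": "arm_command", "body": {"deltas": [[0,0,0,0,3.5,0,1],[0,0,0,0,7,0,1],[0,0,0,0,10.5,0,1],[0,0,0,0,14,0,1],[0,0,0,0,17.5,0,1],[0,0,0,0,21,0,1],[0,0,0,0,24.5,0,1],[0,0,0,0,28,0,1]]}}

```text
time_s: 2.77
tcp_pos: [0.4506, -0.1732, 0.3039]
ee_rot: [[1.0, 0.0, -0.0], [0.0, -1.0, 0.0], [-0.0, -0.0, -1.0]]
wrist_force: [0.6, 0.2, 0.2]
gripper_width: 0.003
gripper_force: 0.0
```

Request:
{"method": "arm_command", "body": {"deltas": [[0,0,0,0,2.5,0,1],[0,0,0,0.1,5,1,1],[0,0,0,0.1,7,3,1],[0,0,0,0.1,8.2,6,1],[0,0,0,0.1,8.7,9,1],[0,0,0,0.1,8.7,12,1],[0,0,0,0.1,8.7,15,1],[0,0,0,0.1,8.7,17,1]]}}

```text
time_s: 3.43
tcp_pos: [0.4502, -0.2581, 0.1308]
ee_rot: [[1.0, -0.001, -0.005], [-0.001, -1.0, 0.002], [-0.005, -0.002, -1.0]]
wrist_force: [-0.0, -0.8, -0.3]
gripper_width: 0.005
gripper_force: 0.0
```

Run:
```python
from station import *
import cv2,numpy as np
s=sense();print(s["time_s"],s["tcp_pos"],s["wrist_force"])
a=cv2.resize(capture("scene")["pixels"][170:310,310:470],None,fx=3.5,fy=3.5);b=cv2.resize(capture("top")["pixels"][150:290,350:440],None,fx=3.5,fy=3.5)
cv2.imwrite("pics/a.png",np.hstack([a,b])[:, :800])
```

```text
3.4333 [ 0.45021741 -0.25811604  0.13083978] [-0.00336296 -0.84278337 -0.27714822]
```

View pics/a.png

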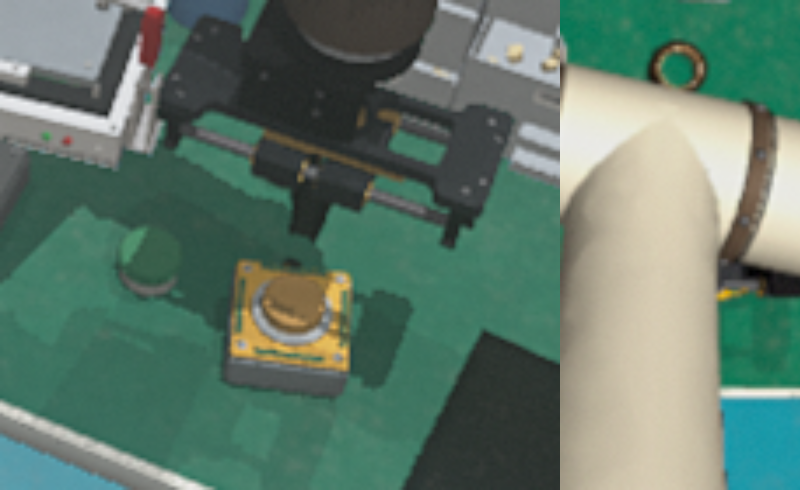

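The pictures show the closed fingertips directly above the brass pad (scene ≈ (398,237)), and the jar and the rest are clear. Descending to just above the pad.

Request:
{"method": "arm_command", "body": {"deltas": [[0,0,0,0,0,1,1],[0,0,0,0,0,2,1],[0,0,0,0,0,3,1],[0,0,0,0,0,4,1],[0,0,0,0,0,4.5,1],[0,0,0,0,0,4.5,1],[0,0,0,0,0,4.5,1],[0,0,0,0,0,4.5,1]]}}

```text
time_s: 4.2
tcp_pos: [0.4528, -0.2587, 0.0896]
ee_rot: [[1.0, 0.0, 0.001], [0.0, -1.0, -0.0], [0.001, 0.0, -1.0]]
wrist_force: [-0.0, -0.2, 0.4]
gripper_width: 0.006
gripper_force: 0.0
```

Request:
{"method": "arm_command", "body": {"deltas": [[0,0,0,0,0,0.3,1],[0,0,0,0,0,0.6,1],[0,0,0,0,0,0.9,1],[0,0,0,0,0,1.1,1],[0,0,0,0,0,1.25,1],[0,0,0,0,0,1.4,1],[0,0,0,0,0,1.5,1],[0,0,0,0,0,1.5,1]]}}

```text
time_s: 4.87
tcp_pos: [0.4521, -0.2585, 0.0739]
ee_rot: [[1.0, 0.0, -0.0], [0.0, -1.0, 0.0], [-0.0, -0.0, -1.0]]
wrist_force: [-0.7, 0.2, -0.0]
gripper_width: 0.003
gripper_force: 0.0
```

Request:
{"method": "arm_command", "body": {"deltas": [[0,0,0,0,0,0.05,1],[0,0,0,0,0,0.1,1],[0,0,0,0,0,0.15,1],[0,0,0,0,0,0.2,1],[0,0,0,0,0,0.2,1],[0,0,0,0,0,0.2,1]]}}

```text
time_s: 5.37
tcp_pos: [0.4523, -0.2585, 0.0721]
ee_rot: [[1.0, 0.0, -0.0], [0.0, -1.0, 0.0], [-0.0, -0.0, -1.0]]
wrist_force: [0.2, 0.2, 0.1]
gripper_width: 0.005
gripper_force: 0.0
```

Run:
```python
from station import *
import cv2,numpy as np
s=sense();print(s["time_s"],s["tcp_pos"],s["wrist_force"],s["moment"])
a=cv2.resize(capture("scene")["pixels"][200:300,330:460],None,fx=6,fy=6,interpolation=2)
cv2.imwrite("pics/b.png",a)
```

```text
5.3667 [ 0.45225977 -0.25853591  0.07213983] [0.19468275 0.2434095  0.06657486] [-0.02646327  0.00481013 -0.03688558]
```

View pics/b.png

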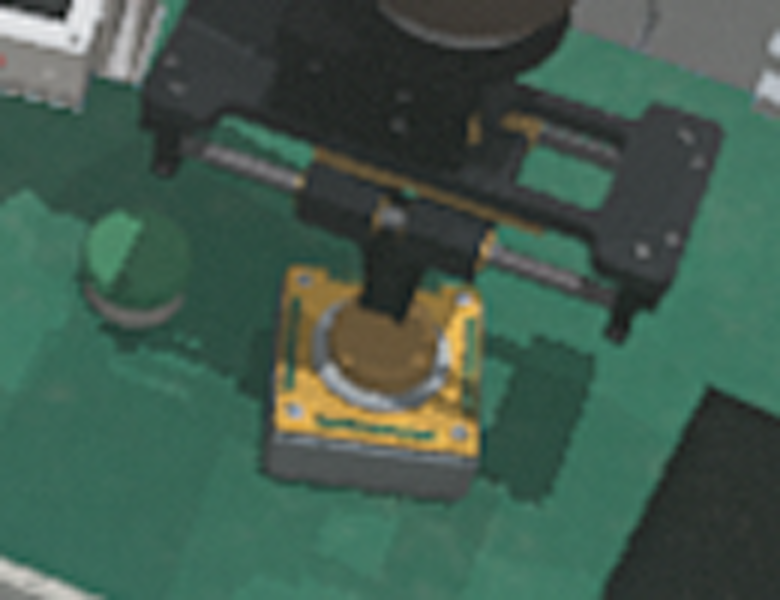

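Run:
```python
from h import *
_,K,R,t=load("scene")
for z in(.053,.058,.062,.066,.070):
    P=np.array([[.4523,-.2585,z],[.4428,-.2435,z],[.4428,-.2735,z],[.4428,-.2585,z]])
    print(z,((cv2.projectPoints(P,cv2.Rodrigues(R)[0],t,K,None)[0][:,0]-[330,200])*6).round(0).tolist())
```

```text
0.053 [[376.0, 335.0], [331.0, 340.0], [406.0, 368.0], [368.0, 354.0]]
0.058 [[378.0, 328.0], [332.0, 333.0], [407.0, 361.0], [370.0, 347.0]]
0.062 [[379.0, 322.0], [334.0, 327.0], [409.0, 355.0], [371.0, 341.0]]
0.066 [[381.0, 316.0], [335.0, 321.0], [410.0, 349.0], [372.0, 335.0]]
0.07 [[382.0, 310.0], [336.0, 315.0], [412.0, 343.0], [374.0, 329.0]]
```

The fingertips appear at crop (390,308), about 10 mm above the pad rather than touching, and the force is zero. I'll creep down watching the force.

Request:
{"method": "arm_command", "body": {"deltas": [[0,0,0,0,0,0.05,1],[0,0,0,0,0,0.1,1],[0,0,0,0,0,0.15,1],[0,0,0,0,0,0.2,1],[0,0,0,0,0,0.25,1],[0,0,0,0,0,0.3,1],[0,0,0,0,0,0.3,1]]}}

```text
time_s: 6.0
tcp_pos: [0.4522, -0.2585, 0.069]
ee_rot: [[1.0, 0.0, -0.0], [0.0, -1.0, 0.0], [-0.0, -0.0, -1.0]]
wrist_force: [-0.4, -0.3, 0.3]
gripper_width: 0.009
gripper_force: 0.0
```

Request:
{"method": "arm_command", "body": {"deltas": [[0,0,0,0,0,0.05,1],[0,0,0,0,0,0.1,1],[0,0,0,0,0,0.15,1],[0,0,0,0,0,0.2,1],[0,0,0,0,0,0.25,1],[0,0,0,0,0,0.3,1],[0,0,0,0,0,0.3,1]]}}

```text
time_s: 6.58
tcp_pos: [0.4522, -0.2585, 0.066]
ee_rot: [[1.0, 0.0, -0.0], [0.0, -1.0, 0.0], [-0.0, -0.0, -1.0]]
wrist_force: [-0.1, -0.3, 0.2]
gripper_width: 0.006
gripper_force: 0.0
```

Request:
{"method": "arm_command", "body": {"deltas": [[0,0,0,0,0,0.05,1],[0,0,0,0,0,0.1,1],[0,0,0,0,0,0.15,1],[0,0,0,0,0,0.2,1],[0,0,0,0,0,0.2,1],[0,0,0,0,0,0.2,1]]}}

```text
time_s: 7.08
tcp_pos: [0.4523, -0.2585, 0.0641]
ee_rot: [[1.0, 0.0, -0.0], [0.0, -1.0, 0.0], [-0.0, -0.0, -1.0]]
wrist_force: [-0.3, 0.1, -0.1]
gripper_width: 0.002
gripper_force: 0.0
```

Run:
```python
from station import *
import cv2,numpy as np
s=sense();print(s["time_s"],s["tcp_pos"],s["wrist_force"],s["moment"])
a=cv2.resize(capture("scene")["pixels"][220:290,350:440],None,fx=8,fy=8,interpolation=2)
cv2.imwrite("pics/c.png",a)
```

```text
7.0833 [ 0.45225628 -0.25853752  0.06411919] [-0.25575175  0.08898485 -0.09501532] [ 0.03972736 -0.01964342 -0.01355539]
```

View pics/c.png

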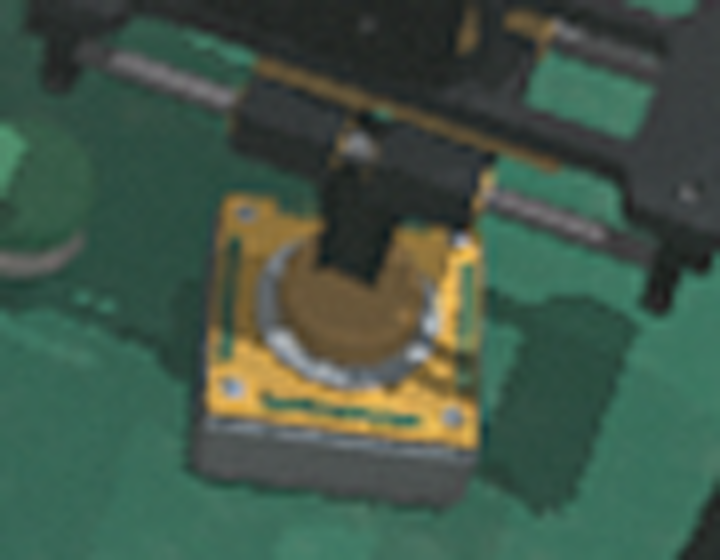

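Request:
{"method": "arm_command", "body": {"deltas": [[0,0,0,0,0,0.05,1],[0,0,0,0,0,0.1,1],[0,0,0,0,0,0.15,1],[0,0,0,0,0,0.2,1],[0,0,0,0,0,0.2,1],[0,0,0,0,0,0.2,1]]}}

```text
time_s: 7.63
tcp_pos: [0.4523, -0.2585, 0.0621]
ee_rot: [[1.0, 0.0, -0.0], [0.0, -1.0, 0.0], [-0.0, -0.0, -1.0]]
wrist_force: [-0.6, 0.1, -0.7]
gripper_width: 0.006
gripper_force: 0.0
```

Request:
{"method": "arm_command", "body": {"deltas": [[0,0,0,0,0,0.05,1],[0,0,0,0,0,0.1,1],[0,0,0,0,0,0.15,1],[0,0,0,0,0,0.2,1],[0,0,0,0,0,0.2,1],[0,0,0,0,0,0.2,1]]}}

```text
time_s: 8.13
tcp_pos: [0.4523, -0.2585, 0.0601]
ee_rot: [[1.0, 0.0, -0.0], [0.0, -1.0, 0.0], [-0.0, -0.0, -1.0]]
wrist_force: [-0.2, -0.1, -1.0]
gripper_width: 0.001
gripper_force: 0.0
```

Request:
{"method": "arm_command", "body": {"deltas": [[0,0,0,0,0,0.05,1],[0,0,0,0,0,0.1,1],[0,0,0,0,0,0.1,1]]}}

```text
time_s: 8.38
tcp_pos: [0.4522, -0.2585, 0.059]
ee_rot: [[1.0, 0.0, -0.0], [0.0, -1.0, 0.0], [-0.0, -0.0, -1.0]]
wrist_force: [-0.1, 0.6, -0.6]
gripper_width: 0.002
gripper_force: 0.0
```

Request:
{"method": "arm_command", "body": {"deltas": [[0,0,0,0,0,0.05,1],[0,0,0,0,0,0.1,1],[0,0,0,0,0,0.1,1]]}}

```text
time_s: 8.63
tcp_pos: [0.4522, -0.2585, 0.058]
ee_rot: [[1.0, 0.0, -0.0], [0.0, -1.0, 0.0], [-0.0, -0.0, -1.0]]
wrist_force: [0.5, 0.4, -0.5]
gripper_width: 0.008
gripper_force: 0.0
```

Run:
```python
from station import *
import cv2,numpy as np
s=sense();print(s["time_s"],s["tcp_pos"],s["wrist_force"],s["moment"],s["effort"])
a=cv2.resize(capture("scene")["pixels"][220:290,350:440],None,fx=8,fy=8,interpolation=2)
cv2.imwrite("pics/d.png",a)
```

```text
8.6333 [ 0.45221694 -0.25853997  0.05804456] [ 0.52419097  0.39926459 -0.46573852] [-0.00059453  0.00996913  0.03216813] [ 7.50073639e-03 -3.39181316e+01  1.36914477e+01  2.98063606e+00
  7.82257249e-02 -1.06401064e-04]
```

View pics/d.png

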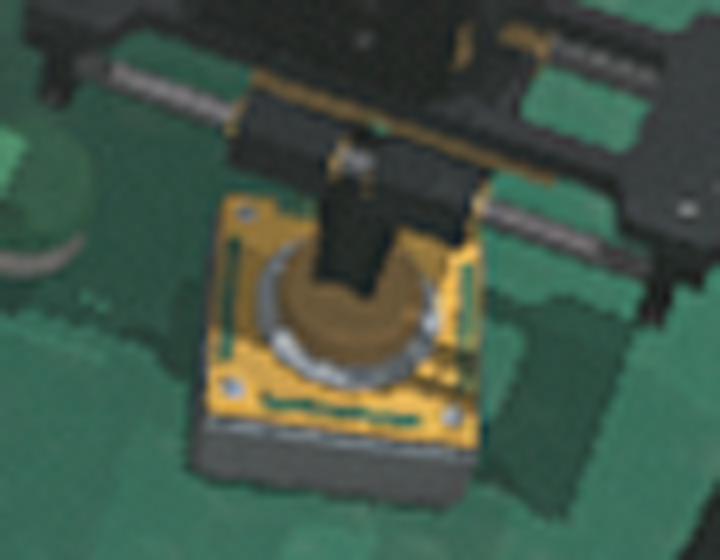

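The tip now shows at crop (345,285) over the middle of the pad. It still moves freely and the pad isn't depressed, so the real tips sit higher than the TCP reading implies. I'll keep creeping: the pad has 8 mm of travel, so 2 mm steps are safe.

Request:
{"method": "arm_command", "body": {"deltas": [[0,0,0,0,0,0.05,1],[0,0,0,0,0,0.1,1],[0,0,0,0,0,0.15,1],[0,0,0,0,0,0.2,1],[0,0,0,0,0,0.2,1],[0,0,0,0,0,0.2,1]]}}

```text
time_s: 9.18
tcp_pos: [0.4522, -0.2586, 0.0561]
ee_rot: [[1.0, 0.0, -0.0], [0.0, -1.0, 0.0], [-0.0, -0.0, -1.0]]
wrist_force: [-0.0, 0.0, -0.1]
gripper_width: 0.008
gripper_force: 0.0
```

Request:
{"method": "arm_command", "body": {"deltas": [[0,0,0,0,0,0.05,1],[0,0,0,0,0,0.1,1],[0,0,0,0,0,0.15,1],[0,0,0,0,0,0.2,1],[0,0,0,0,0,0.2,1],[0,0,0,0,0,0.2,1]]}}

```text
time_s: 9.68
tcp_pos: [0.4523, -0.2585, 0.0541]
ee_rot: [[1.0, 0.0, -0.0], [0.0, -1.0, 0.0], [-0.0, -0.0, -1.0]]
wrist_force: [0.4, -0.4, -0.7]
gripper_width: 0.004
gripper_force: 0.0
```

Request:
{"method": "arm_command", "body": {"deltas": [[0,0,0,0,0,0.05,1],[0,0,0,0,0,0.1,1],[0,0,0,0,0,0.15,1],[0,0,0,0,0,0.2,1],[0,0,0,0,0,0.2,1],[0,0,0,0,0,0.2,1]]}}

```text
time_s: 10.18
tcp_pos: [0.4523, -0.2585, 0.0521]
ee_rot: [[1.0, 0.0, -0.0], [0.0, -1.0, 0.0], [-0.0, -0.0, -1.0]]
wrist_force: [-0.1, 0.0, -1.0]
gripper_width: 0.006
gripper_force: 0.0
```

Run:
```python
from station import *
import cv2,numpy as np
s=sense();print(s["time_s"],s["tcp_pos"],s["wrist_force"],s["moment"],s["effort"])
p=capture("scene")["pixels"];cv2.imwrite("pics/e_full.png",p)
d=cv2.imread("pics/d.png");d=cv2.resize(d,(90,70),interpolation=cv2.INTER_AREA)
for im in(d,p[220:290,350:440]):
    print(im[25:50,43].max(1).tolist())
    h=cv2.cvtColor(im,cv2.COLOR_BGR2HSV)
```

```text
10.1833 [ 0.45225872 -0.25853205  0.05211346] [-0.05920035  0.04029937 -0.95106762] [-0.05308651  0.01597156  0.0641551 ] [-6.70246500e-04 -3.40782595e+01  1.34222487e+01  2.91913994e+00
  6.65310561e-02  4.14442104e-05]
[42, 40, 43, 43, 43, 41, 44, 44, 43, 40, 49, 86, 108, 107, 103, 103, 110, 113, 102, 99, 96, 111, 134, 139, 186]
[39, 42, 42, 41, 42, 43, 44, 41, 40, 42, 42, 42, 68, 107, 108, 102, 111, 113, 101, 101, 95, 112, 134, 134, 188]
```

Pad edge is unchanged while the tip has moved 1.3 px, so it is still free; the ray estimate says a few mm remain.

Request:
{"method": "arm_command", "body": {"deltas": [[0,0,0,0,0,0.05,1],[0,0,0,0,0,0.1,1],[0,0,0,0,0,0.15,1],[0,0,0,0,0,0.2,1],[0,0,0,0,0,0.2,1],[0,0,0,0,0,0.2,1]]}}

```text
time_s: 10.73
tcp_pos: [0.4523, -0.2585, 0.0501]
ee_rot: [[1.0, 0.0, -0.0], [0.0, -1.0, 0.0], [-0.0, -0.0, -1.0]]
wrist_force: [0.0, 0.1, 0.1]
gripper_width: 0.006
gripper_force: 0.0
```

Request:
{"method": "arm_command", "body": {"deltas": [[0,0,0,0,0,0.05,1],[0,0,0,0,0,0.1,1],[0,0,0,0,0,0.15,1],[0,0,0,0,0,0.2,1],[0,0,0,0,0,0.2,1],[0,0,0,0,0,0.2,1]]}}

```text
time_s: 11.23
tcp_pos: [0.4523, -0.2585, 0.0482]
ee_rot: [[1.0, 0.0, 0.0], [0.0, -1.0, -0.0], [0.0, 0.0, -1.0]]
wrist_force: [-1.2, 0.1, 2.4]
gripper_width: 0.006
gripper_force: 1.1
```

Run:
```python
from station import *
s=sense();print(s["time_s"],s["tcp_pos"],s["wrist_force"],s["effort"][:3])
p=capture("scene")["pixels"]
print(p[245:270,393].max(1).tolist())
```

```text
11.2333 [ 0.4523172  -0.25852774  0.04824003] [-1.17346973  0.14485978  2.43735432] [ -0.06066615 -33.22794199  13.04722667]
[38, 42, 43, 43, 43, 42, 42, 41, 42, 44, 42, 41, 40, 57, 99, 107, 106, 114, 111, 98, 96, 96, 112, 139, 190]
```

Contact at last: 2.4 N upward, and the finger pads read 1.1 N. One more mm, then hold for over two seconds.

Request:
{"method": "arm_command", "body": {"deltas": [[0,0,0,0,0,0.05,1],[0,0,0,0,0,0.1,1],[0,0,0,0,0,0.1,1],[0,0,0,0,0,0.1,1],[0,0,0,0,0,0.1,1],[0,0,0,0,0,0.1,1],[0,0,0,0,0,0.1,1],[0,0,0,0,0,0.1,1]]}}

```text
time_s: 11.95
tcp_pos: [0.4523, -0.2586, 0.0472]
ee_rot: [[1.0, 0.0, 0.0], [0.0, -1.0, -0.0], [0.0, 0.0, -1.0]]
wrist_force: [-0.3, -0.0, 1.9]
gripper_width: 0.009
gripper_force: 1.5
```

Request:
{"method": "arm_command", "body": {"deltas": [[0,0,0,0,0,0,1],[0,0,0,0,0,0,1],[0,0,0,0,0,0,1],[0,0,0,0,0,0,1],[0,0,0,0,0,0,1],[0,0,0,0,0,0,1],[0,0,0,0,0,0,1],[0,0,0,0,0,0,1]]}}

```text
time_s: 12.62
tcp_pos: [0.4523, -0.2586, 0.0472]
ee_rot: [[1.0, 0.0, 0.0], [0.0, -1.0, -0.0], [0.0, 0.0, -1.0]]
wrist_force: [0.0, 0.7, 3.2]
gripper_width: 0.002
gripper_force: 1.5
```

Request:
{"method": "arm_command", "body": {"deltas": [[0,0,0,0,0,0,1],[0,0,0,0,0,0,1],[0,0,0,0,0,0,1],[0,0,0,0,0,0,1],[0,0,0,0,0,0,1],[0,0,0,0,0,0,1],[0,0,0,0,0,0,1],[0,0,0,0,0,0,1]]}}

```text
time_s: 13.28
tcp_pos: [0.4523, -0.2585, 0.0472]
ee_rot: [[1.0, 0.0, 0.0], [0.0, -1.0, -0.0], [0.0, 0.0, -1.0]]
wrist_force: [-0.6, -0.1, 3.0]
gripper_width: 0.005
gripper_force: 1.5
```

Request:
{"method": "arm_command", "body": {"deltas": [[0,0,0,0,0,0,1],[0,0,0,0,0,0,1],[0,0,0,0,0,0,1],[0,0,0,0,0,0,1],[0,0,0,0,0,0,1],[0,0,0,0,0,0,1],[0,0,0,0,0,0,1],[0,0,0,0,0,0,1]]}}

```text
time_s: 13.95
tcp_pos: [0.4523, -0.2585, 0.0472]
ee_rot: [[1.0, 0.0, 0.0], [0.0, -1.0, -0.0], [0.0, 0.0, -1.0]]
wrist_force: [-0.4, 0.0, 3.2]
gripper_width: 0.006
gripper_force: 1.5
```

Held for 2.7 s at about 3 N. Withdrawing and moving over to the green key.

Request:
{"method": "arm_command", "body": {"deltas": [[0,0,0,0,0,-0.5,1],[0,0,0,0,0,-2,1],[0,0,0,0,0,-4.5,1],[0,0,0,0,0,-7,1],[0,0,0,0.2,-2,-9,1],[0,0,0,0.5,-4.5,-10,1],[0,0,0,0.8,-7.5,-10,1],[0,0,0,1.1,-10.5,-10,1]]}}

```text
time_s: 14.62
tcp_pos: [0.4633, -0.1526, 0.148]
ee_rot: [[1.0, -0.001, 0.002], [-0.001, -1.0, 0.0], [0.002, -0.0, -1.0]]
wrist_force: [0.3, -1.1, -0.5]
gripper_width: 0.004
gripper_force: 0.0
```

Request:
{"method": "arm_command", "body": {"deltas": [[0,0,0,0,-2.5,0,1],[0,0,0,0,-5.5,0,1],[0,0,0,0,-8.5,0,1],[0,0,0,0,-11,0,1],[0,0,0,0,-13.2,0,1],[0,0,0,0,-14.7,0,1],[0,0,0,0,-14.7,1,1],[0,0,0,0,-14.7,2,1]]}}

```text
time_s: 15.28
tcp_pos: [0.4633, -0.0054, 0.1273]
ee_rot: [[1.0, 0.002, 0.001], [0.002, -1.0, 0.001], [0.001, -0.001, -1.0]]
wrist_force: [-0.8, -0.8, -0.7]
gripper_width: 0.003
gripper_force: 0.0
```

Request:
{"method": "arm_command", "body": {"deltas": [[0,0,0,0,0,1,1],[0,0,0,0,0,2.5,1],[0,0,0,0,0,4,1],[0,0,0,0,0,5,1],[0,0,0,0,0,5.5,1],[0,0,0,0,0,5.5,1],[0,0,0,0,0,5.5,1],[0,0,0,0,0,5.5,1]]}}

```text
time_s: 15.95
tcp_pos: [0.4638, -0.0064, 0.0728]
ee_rot: [[1.0, 0.0, 0.001], [0.0, -1.0, 0.0], [0.001, -0.0, -1.0]]
wrist_force: [-0.0, -0.6, 0.1]
gripper_width: 0.008
gripper_force: 0.0
```

Run:
```python
from station import *
import cv2
p=capture("scene")["pixels"]
cv2.imwrite("pics/f.png",cv2.resize(p[160:260,230:430],None,fx=4,fy=4,interpolation=2))
```

```text
(no output)
```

View pics/f.png

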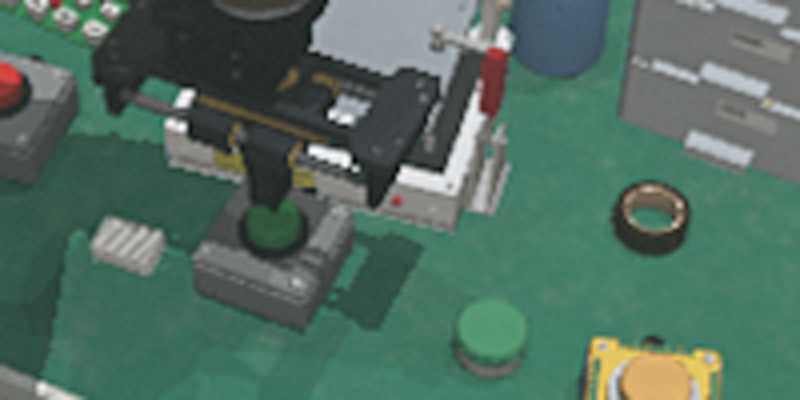

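The closed tips hang over the green key (crop (272,200)). The gripper is in front of the white frame, and the jar and heat-sink are untouched. Going down to just above contact height, about 0.0495.

Request:
{"method": "arm_command", "body": {"deltas": [[0,0,0,0,0,0.3,1],[0,0,0,0,0,0.6,1],[0,0,0,0,0,0.9,1],[0,0,0,0,0,1.2,1],[0,0,0,0,0,1.5,1],[0,0,0,0,0,1.8,1],[0,0,0,0,0,2.0,1],[0,0,0,0,0,2.1,1]]}}

```text
time_s: 16.67
tcp_pos: [0.463, -0.0066, 0.0507]
ee_rot: [[1.0, 0.0, -0.001], [0.0, -1.0, -0.0], [-0.001, 0.0, -1.0]]
wrist_force: [-0.4, -0.5, 0.2]
gripper_width: 0.004
gripper_force: 0.0
```

Request:
{"method": "arm_command", "body": {"deltas": [[0,0,0,0,0,0.05,1],[0,0,0,0,0,0.1,1],[0,0,0,0,0,0.15,1],[0,0,0,0,0,0.2,1],[0,0,0,0,0,0.25,1],[0,0,0,0,0,0.3,1],[0,0,0,0,0,0.3,1],[0,0,0,0,0,0.3,1]]}}

```text
time_s: 17.33
tcp_pos: [0.4633, -0.0065, 0.0483]
ee_rot: [[1.0, 0.0, 0.0], [0.0, -1.0, 0.0], [0.0, -0.0, -1.0]]
wrist_force: [-0.9, -0.5, 1.8]
gripper_width: 0.005
gripper_force: 1.0
```

Request:
{"method": "arm_command", "body": {"deltas": [[0,0,0,0,0,0.05,1],[0,0,0,0,0,0.1,1],[0,0,0,0,0,0.15,1],[0,0,0,0,0,0.2,1],[0,0,0,0,0,0.25,1],[0,0,0,0,0,0.3,1],[0,0,0,0,0,0.35,1],[0,0,0,0,0,0.35,1]]}}

```text
time_s: 18.0
tcp_pos: [0.4633, -0.0065, 0.0447]
ee_rot: [[1.0, 0.0, 0.0], [0.0, -1.0, -0.0], [0.0, 0.0, -1.0]]
wrist_force: [-0.9, -0.3, 4.2]
gripper_width: 0.002
gripper_force: 2.0
```

Request:
{"method": "arm_command", "body": {"deltas": [[0,0,0,0,0,0.03,1],[0,0,0,0,0,0.06,1],[0,0,0,0,0,0.09,1],[0,0,0,0,0,0.09,1],[0,0,0,0,0,0.09,1],[0,0,0,0,0,0.09,1]]}}

```text
time_s: 18.5
tcp_pos: [0.4633, -0.0065, 0.044]
ee_rot: [[1.0, 0.0, 0.0], [0.0, -1.0, -0.0], [0.0, 0.0, -1.0]]
wrist_force: [-1.7, 0.6, 5.6]
gripper_width: 0.008
gripper_force: 2.9
```

Request:
{"method": "arm_command", "body": {"deltas": [[0,0,0,0,0,0.02,1],[0,0,0,0,0,0.04,1],[0,0,0,0,0,0.04,1],[0,0,0,0,0,0.04,1],[0,0,0,0,0,0.04,1]]}}

```text
time_s: 18.92
tcp_pos: [0.4633, -0.0065, 0.0439]
ee_rot: [[1.0, 0.001, 0.0], [0.001, -1.0, -0.0], [0.0, 0.0, -1.0]]
wrist_force: [-2.8, 0.8, 8.6]
gripper_width: 0.002
gripper_force: 4.3
```

The key is at its stop: no further travel and 8.6 N. Releasing and backing off.

Request:
{"method": "arm_command", "body": {"deltas": [[0,0,0,0,0,-0.3,1],[0,0,0,0,0,-1,1],[0,0,0,0,0,-2.5,1],[0,0,0,0,0,-5,1],[0,0,0,0,0,-8,1],[0,0,0,0,0,-11,1],[0,0,0,0,0,-14,1],[0,0,0,0,0,-16,1]]}}

```text
time_s: 19.58
tcp_pos: [0.4639, -0.0064, 0.2063]
ee_rot: [[1.0, 0.0, 0.004], [0.0, -1.0, 0.001], [0.004, -0.001, -1.0]]
wrist_force: [0.4, 0.6, 0.6]
gripper_width: 0.005
gripper_force: 0.0
```

Request:
{"method": "arm_command", "body": {"deltas": [[0,0,0,-1,0,0,1],[0,0,0,-2,0,0,1],[0,0,0,-2,0,0,1],[0,0,0,-2,0,0,1],[0,0,0,-2,0,0,1],[0,0,0,-2,0,0,1]]}}

```text
time_s: 20.08
tcp_pos: [0.4431, -0.0066, 0.2025]
ee_rot: [[1.0, 0.0, -0.002], [0.0, -1.0, -0.001], [-0.002, 0.001, -1.0]]
wrist_force: [-0.1, -0.6, 0.3]
gripper_width: 0.005
gripper_force: 0.0
```

Run:
```python
from station import *
from h import *
S=load("scene");s=sense();print(s["time_s"],s["tcp_pos"],s["wrist_force"])
p=capture("scene")["pixels"];cv2.imwrite("pics/g.png",p[120:320,160:480])
V=(p,)+S[1:]
for n,q,lo,hi in(("pad",(394,257),(8,100,60),(22,190,255)),("green",(298,216),(60,90,60),(75,255,255)),("red",(229,182),(0,130,60),(6,255,255))):
    a=blob(S,lo,hi,q,14);b=blob(V,lo,hi,q,14);print(n,a[0].round(1),a[1][4],b[0].round(1),b[1][4])
```

```text
20.0833 [ 0.44306409 -0.00658887  0.20251168] [-0.11409749 -0.61666837  0.25974013]
pad [393.6 255.8] 244 [393.6 255.9] 240
green [297.9 215.2] 138 [297.9 215.3] 133
red [228.6 180.6] 104 [228.6 180.6] 102
```

View pics/g.png

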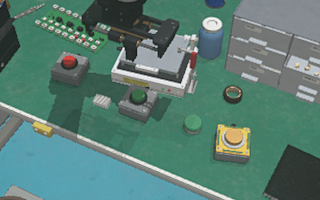

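The arm is clear of everything. The pad and both keys are within 0.1 px of where they started (pad (393.6,255.9), green (297.9,215.3), red (228.6,180.6)), and nothing has been moved. Handing in.

```bash
python3 -c "
from station import *
print(finish_job())"
```

```text
the job is handed in; nothing more can be done
None
```

The job is handed in: the pad was held at about 3 N for over two seconds, the green key was pressed to its stop at about 9 N and released, and the last camera check showed the pad and both keys back up; no verdict came back.

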